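# Fetch the stapler from behind the medicines

### The job

The stapler lies at the back of the wooden desk organiser, behind a bottle, a jar and a carton. Stand all three upright in the empty grey tray to get them out of the way, only then take the stapler out and lay it, base down, in the middle of the stack of forms, in line with the stack's long side, and after that put the bottle, the jar and the carton back upright, each to the very spot where it stood before, the carton square in the organiser again. Never let any of the three tip over, and leave the little block of note paper in the organiser where it is.

Things in the scene. Friction and masses are not known exactly. Their poses are not given: they have to be found in the camera images.
- bottle: slim white plastic bottle, round, 44 mm across up to 88 mm height, then a shoulder and a 24 mm wide cap, 125 mm tall in all, about 0.14 kg; stands upright in the front row of the organiser. Origin: centre of its underside, z up its axis. The three front-row things stand about 75 mm apart, centre to centre, in any order
- jar: wide amber jar, round, 58 mm across, with a white cap 60 mm across from 80 mm height to its top at 100 mm, paper label, about 0.18 kg; stands upright in the front row of the organiser. Origin: centre of its underside, z up its axis
- carton: upright white medicine carton, 36 mm (its x) by 54 mm (its y) by 115 mm tall, with a grey band and a brown top, about 0.11 kg; stands in the front row of the organiser, its broad sides facing the organiser's front and back (within 0.1 rad). Origin: centre of its underside, z up
- stapler: black desk stapler, 112 mm long (its y), 32 mm wide (its x), 40 mm tall, straight sides (its upper jaw 30 mm wide), about 0.17 kg; lies on its base at the back of the organiser, lengthwise along the organiser's y, with over 25 mm free before and behind it. Origin: centre of its underside, z up
- notes: bystander: square block of white note paper, 45 by 45 by 22 mm, loose at the back of the organiser beside the stapler; stays there. Origin: centre of its underside
- organiser: fixed wooden desk organiser, 190 mm deep (its x) by 260 mm wide (its y), open to the front (-x, towards the robot). Its floor is 12 mm thick; the back wall reaches 52 mm above the desk (10 mm thick), the side walls 40 mm (8 mm thick). Origin: centre of its underside, on the desk. The front row is at about x = -45 mm, the stapler at about x = +34 mm in its frame
- tray: fixed shallow grey plastic tray, empty, 150 mm (its x) by 260 mm (its y) outside, walls 5 mm thick and 18 mm high, floor 5 mm thick. Origin: centre of its underside, on the desk
- forms: fixed stack of white forms, 120 mm (its x) by 170 mm (its y, the long side), 20 mm high, flat top. Origin: centre of its underside, on the desk; z up
Not all that is in view belongs to the job. Leave any purple or yellow look-alike of the jar alone. Leave any pink look-alike of the forms alone.

How it is judged:
On the way, in this order (a step that is already met when the one before it is completed fails the run):
1. the bottle, the jar and the carton all stand upright in the tray, let go, the stapler not yet moved (20 mm) (x of bottle in the frame of tray between -0.07 and 0.07 m and y of bottle in the frame of tray between -0.125 and 0.125 m and z of bottle in the frame of tray between 0 and 0.011 m and angle between each of bottle, jar, carton's own z axis and vertical below 0.12 rad and contact force between the fingers and bottle below 0.2 N and linear speed of each of bottle, jar, carton below 0.03 m/s and x of jar in the frame of tray between -0.07 and 0.07 m and y of jar in the frame of tray between -0.125 and 0.125 m and z of jar in the frame of tray between 0 and 0.011 m and contact force between the fingers and jar below 0.2 N and x of carton in the frame of tray between -0.07 and 0.07 m and y of carton in the frame of tray between -0.125 and 0.125 m and z of carton in the frame of tray between 0 and 0.011 m and contact force between the fingers and carton below 0.2 N and distance of stapler from where it was at the start of the episode below 0.02 m), for 0.2 s.
2. the stapler lies on the forms, let go, while the three still stand in the tray (horizontal distance between stapler and forms below 0.015 m and angle between the y axis of stapler and the y axis of forms, either way round below 0.2 rad and z of stapler in the frame of forms between 0.015 and 0.025 m and angle between stapler's own z axis and vertical below 0.1 rad and contact force between the fingers and stapler below 0.2 N and linear speed of stapler below 0.03 m/s and x of bottle in the frame of tray between -0.07 and 0.07 m and y of bottle in the frame of tray between -0.125 and 0.125 m and z of bottle in the frame of tray between 0 and 0.011 m and angle between each of bottle, jar, carton's own z axis and vertical below 0.12 rad and x of jar in the frame of tray between -0.07 and 0.07 m and y of jar in the frame of tray between -0.125 and 0.125 m and z of jar in the frame of tray between 0 and 0.011 m and x of carton in the frame of tray between -0.07 and 0.07 m and y of carton in the frame of tray between -0.125 and 0.125 m and z of carton in the frame of tray between 0 and 0.011 m), for 0.2 s.
At the end, for the whole second after the job is handed in: Stapler base down on the forms, 15 mm from their centre, 0.2 rad from their long side; bottle, jar, carton upright in the organiser, each within 15 mm of its start, carton square within 0.25 rad; note block within 20 mm of its start; all released and at rest (horizontal distance between stapler and forms below 0.015 m and angle between the y axis of stapler and the y axis of forms, either way round below 0.2 rad and z of stapler in the frame of forms between 0.015 and 0.025 m and angle between each of stapler, bottle, jar, carton's own z axis and vertical below 0.1 rad and contact force between the fingers and stapler below 0.2 N and linear speed of each of stapler, bottle, jar, carton below 0.03 m/s and distance of each of bottle, jar, carton from where it was at the start of the episode below 0.015 m and contact force between the fingers and bottle below 0.2 N and contact force between the fingers and jar below 0.2 N and contact force between the fingers and carton below 0.2 N and angle between the x axis of carton and the x axis of organiser, either way round below 0.25 rad and distance of notes from where it was at the start of the episode below 0.02 m); the robot touches nothing.
It fails at once if the bottle tips over (more than 0.6 rad) (angle between bottle's own z axis and vertical above 0.6 rad).
It fails at once if the jar tips over (more than 0.6 rad) (angle between jar's own z axis and vertical above 0.6 rad).
It fails at once if the carton tips over (more than 0.6 rad) (angle between carton's own z axis and vertical above 0.6 rad).
It fails at once if the note block is shifted by more than 20 mm (distance of notes from where it was at the start of the episode above 0.02 m).
It also fails if it takes over 144 s, if anything falls off the work surface, if the arm or the gripper's body presses on something with over 40 N, if the wrist force passes 120 N, or if a joint passes its speed limit or range.

### The arm

A 6-joint arm with a two-finger parallel gripper is mounted at the origin on the work surface. World frame = base frame: x ahead of the robot, y to its left, z up, the work surface at z = 0. Lengths are in m, angles in rad, forces in N, time in s.
With the tool pointing down it reaches from about 0.275 to 0.975 m from the base axis. Payload 8.4 kg.
Tool frame: the origin (TCP) lies on the centre line of the jaws, within the pads' length; the fingertips stand 8 mm ahead of it and the grasp point (between the pads) lies 11 mm behind it; z points along the fingers, y is the line along which they close (so a half turn about z gives the same grasp; the last joint's range is limited). The gripper opens to 92 mm and grips with 3 to 60 N. Pads are 20 mm wide; open, the fingers measure 128 mm over their backs; the gripper's body (75 mm by 189 mm) begins 69 mm behind the grasp point.
Start: joints at [-1.129, 0.353, 1.633, -0, 1.155, -0.002], TCP at [0.268, -0.564, 0.223] pointing down, gripper open.
Joint ranges: [-2.63, 2.63], [-0.92, 2.1], [0.06, 2.66], [-1.3, 4.44], [0, 2.69], [-3.02, 3.02]. Speed limits (rad/s): [2.22, 2.22, 2.79, 3.14, 3.14, 3.14].

### API

Orientations are given as a unit quaternion [w, x, y, z].
In Python, from workcell import status, imaging, env gives the robot as it stands. The module is installed in compiled form; this text tells all that it offers.
- The arm moves only by the shell command python3 -m handwheel 'ROWS' [FORCE]. ROWS is JSON, a list of rows, each a list of 7 numbers: the turn, a rotation vector about the tool's x, y, z in rad, then the shift along the tool's x, y, z in mm, then the finger opening in mm, from 0 to 91.9. In form: [[rx, ry, rz, tx, ty, tz, hand], ...]. A call has 1 to 8 rows; each row shifts and turns the commanded pose from where the row before left it, along the tool's axes as they then stand; what a row does not reach is not made up. A row lasts 1/12 s, in which the tool goes at most 41.7 mm and 7.16 degrees, less where a joint would pass 70% of its speed; a pose out of reach is approached as far as the arm can. A call is refused whole if a number of a shift passes 41.7 or a number of a turn 0.125, either way. A call with a gripper value outside its range is refused whole. The fingers move at their own pace and stop on an object; FORCE is the grip in N (left out, the last holds). Time passes only in rows, so rows that do not move let the fingers close. It gives the time, the measured TCP pose, the force, the opening and the grip force at its end, in the units of the state.
- status.observe(): the state, without advancing time (a new reading comes with each control period).
- imaging.camera(name): name is "scene" or "top" or "wrist"; returns a dict with "color" (480x640x3 uint8, red, green, blue), "fx", "fy", "cx", "cy" (pixels), "extrinsics" (4x4, takes a point from world to camera coordinates). Camera axes: x right, y up, looking along -z (the intrinsics and any distortion apply to the point x, -y, -z); pixel columns grow to the right and rows downward; lengths in m; the calibration is good to about 2 mm. The wrist camera is an equidistant fisheye: a pixel r from the principal point sees the ray r / f radians off the axis. A picture is of the moment at which its call begins. There is no depth.
- env.job_done(): hands the job in; it is judged then, once.
The state is a dict: "t": time; "joint_pos": joint angles; "joint_velocities": joint speeds; "joint_torque": joint torques, N m; "tcp_pos": TCP position; "eef_rot": TCP orientation; "ft_force": force on the tool from outside, world axes, zero at the start; "torque": the same for the moment, N m; "gripper_width": finger opening in m; "finger_force": force on a finger pad.
Only numpy, scipy, OpenCV 4.12 (cv2) and the standard library are available. Lean on these libraries where they do the work, as an engineer would, in place of code of your own. Each camera call takes 0.05 s, during which the arm holds its last target. There are 200 camera calls.

## Working session

There is one attempt and no reset: what is moved stays moved. The work goes in short steps, Python scripts to look and compute and a shell command to move; the robot and the scene stay as the last step left them, time stands still between calls to the robot, and variables do not carry over. Pictures are saved under pics/ and viewed, at most 14 in all, crops included, and the job is handed in when it is done.

```bash
mkdir -p pics; python3 - <<'E'
from workcell import status, imaging
import cv2,numpy as np
s=status.observe();print({k:np.round(v,3).tolist() for k,v in s.items()})
for n in["scene","top","wrist"]:
    c=imaging.camera(n);cv2.imwrite(f"pics/{n}0.png",c["color"][:,:,::-1]);print(n,c["fx"],c["fy"],c["cx"],c["cy"],np.round(c["extrinsics"],4).tolist(),[k for k in c])
E
```

```text
{'t': 0.0, 'joint_pos': [-1.129, 0.354, 1.634, -0.0, 1.155, -0.002], 'joint_velocities': [-0.001, 0.0, 0.0, 0.001, 0.002, -0.002], 'joint_torque': [0.004, -59.384, -33.421, 0.07, 0.024, -0.0], 'tcp_pos': [0.268, -0.564, 0.222], 'eef_rot': [-0.001, 0.975, 0.22, -0.0], 'ft_force': [-0.386, -0.456, 0.156], 'torque': [-0.066, 0.01, -0.009], 'finger_force': 0.0, 'gripper_width': 0.092}
scene 597.2834177373604 597.2834177373604 324.1279728292078 239.22189216686195 [[0.3753, 0.9268, -0.0127, -0.1546], [-0.749, 0.3113, 0.5848, 0.2963], [0.546, -0.2099, 0.8111, -1.6969], [0.0, 0.0, 0.0, 1.0]] ['color', 'fx', 'fy', 'cx', 'cy', 'extrinsics']
top 528.9164713585127 528.9164713585127 320.70422079370417 237.58269698135757 [[-0.0232, -0.9997, -0.0006, 0.017], [0.9925, -0.0231, 0.1198, -0.4608], [-0.1198, 0.0021, 0.9928, -1.1524], [0.0, 0.0, 0.0, 1.0]] ['color', 'fx', 'fy', 'cx', 'cy', 'extrinsics']
wrist 371.64829954431775 371.64829954431775 318.14970735753536 236.5025911394017 [[0.4284, -0.9036, -0.0005, -0.6251], [0.8667, 0.4111, -0.2827, 0.0312], [0.2556, 0.1207, 0.9592, -0.3905], [0.0, 0.0, 0.0, 1.0]] ['color', 'fx', 'fy', 'cx', 'cy', 'extrinsics']
```

View pics/top0.png

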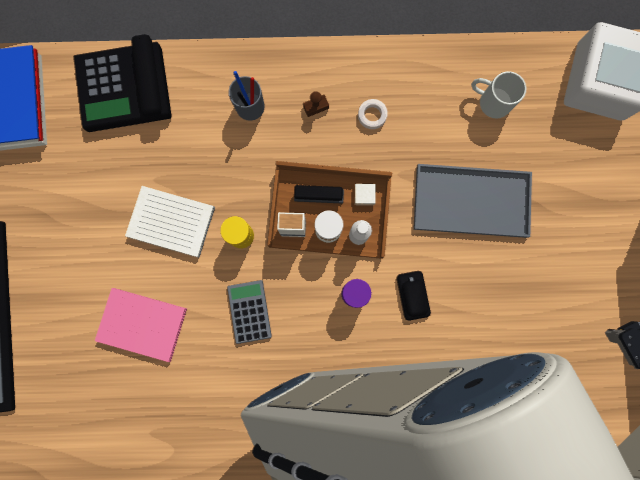

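View pics/scene0.png

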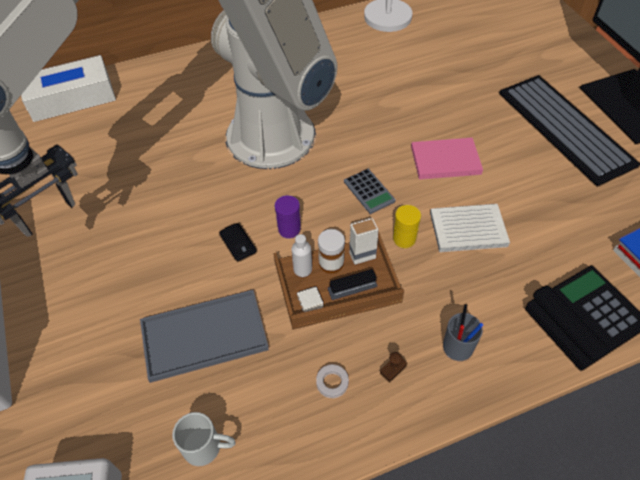

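The top view shows the organiser at about (330,210), the tray at (473,202) and the forms at (170,222). In the front row, left to right, are the carton (291,223), the jar (329,225) and the bottle (361,231). I'll enlarge both views.

```bash
python3 - <<'E'
import cv2
a=cv2.imread("pics/top0.png")[155:265,262:398];cv2.imwrite("pics/topc.png",cv2.resize(a,(0,0),fx=5.4,fy=5.4,interpolation=cv2.INTER_CUBIC))
a=cv2.imread("pics/scene0.png")[205:335,265:415];cv2.imwrite("pics/scenec.png",cv2.resize(a,(0,0),fx=4.5,fy=4.5,interpolation=cv2.INTER_CUBIC))
E
```

```text
(no output)
```

View pics/topc.png

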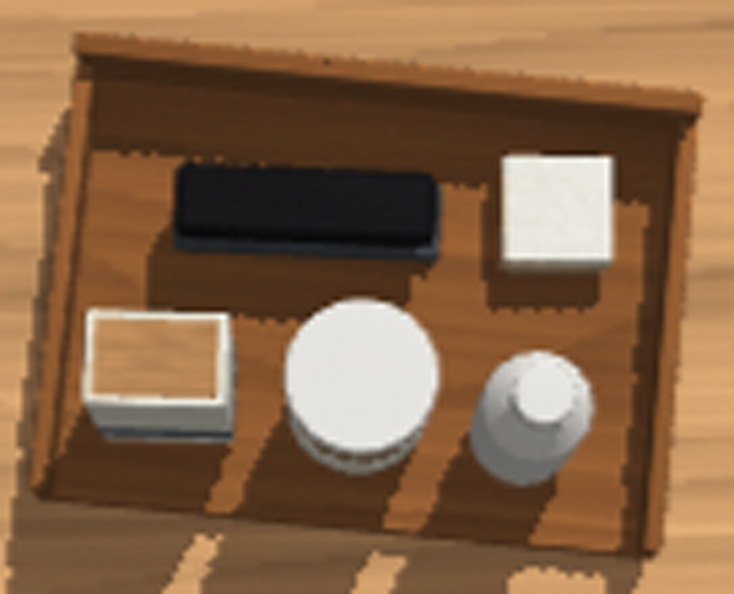

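View pics/scenec.png

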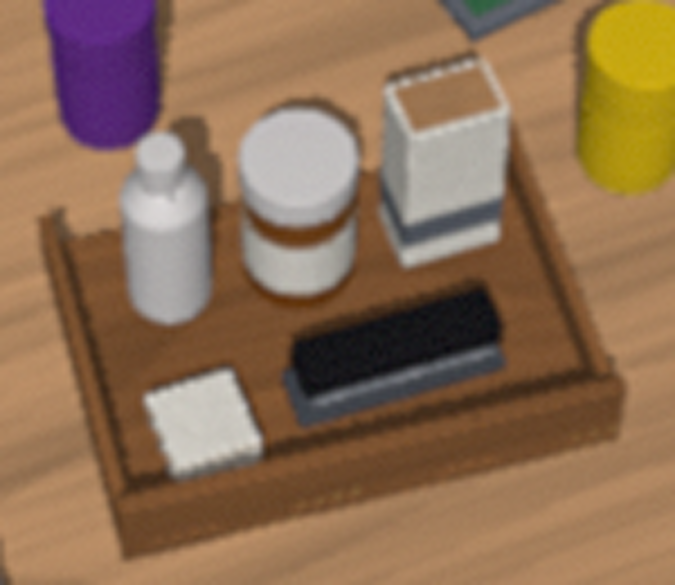

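The crops show all three front-row tops clear of each other. The stapler's top is centred at top-crop (307,206) and the note block at (557,209).

```bash
cat >h.py <<'E'
import numpy as np
from workcell import status, imaging
from scipy.spatial.transform import Rotation as R
def cam(n): return imaging.camera(n)
def ray(c,uv,fish=False):
    E=np.array(c["extrinsics"]);d=np.array([(uv[0]-c["cx"])/c["fx"],-(uv[1]-c["cy"])/c["fy"],-1.])
    if fish:
        r=np.hypot(d[0],d[1]);d=np.array([d[0]/r*np.sin(r),d[1]/r*np.sin(r),-np.cos(r)]) if r>1e-9 else d
    return -E[:3,:3].T@E[:3,3],E[:3,:3].T@(d/np.linalg.norm(d))
def onz(r,z): o,d=r;return (o+d*(z-o[2])/d[2]).round(4)
def tri(a,b):
    (o,d),(p,e)=a,b;s=np.linalg.lstsq(np.c_[d,-e],p-o,rcond=None)[0]
    x,y=o+d*s[0],p+e*s[1];return ((x+y)/2).round(4),round(np.linalg.norm(x-y),4)
def proj(c,P,fish=False):
    E=np.array(c["extrinsics"]);q=E[:3,:3]@P+E[:3,3];x=np.array([q[0],-q[1]])/(-q[2])
    if fish: r=np.hypot(q[0],q[1]);x=np.array([q[0],-q[1]])/r*np.arctan2(r,-q[2])
    return [round(c["cx"]+c["fx"]*x[0],1),round(c["cy"]+c["fy"]*x[1],1)]
E
python3 - <<'E'
from h import *
T=cam("top");S=cam("scene")
t=lambda u,v:ray(T,(262+u/5.4-.4,155+v/5.4-.4));s=lambda u,v:ray(S,(265+u/4.5-.4,205+v/4.5-.4))
for n,a,b,z in[("carton",(158,357),(447,99),.127),("jar",(362,376),(299,155),.112),("bottle",(543,392),(161,148),.137),("stapler",(307,206),(398,343),.052),("notes",(557,210),(204,418),.034)]:
    print(n,tri(t(*a),s(*b)),onz(t(*a),z),onz(s(*b),z))
print("org back",onz(t(75,35),.052),onz(t(703,95),.052),"front",onz(t(35,495),.04),onz(t(655,555),.04))
print("carton edge",onz(t(88,312),.127),onz(t(230,314),.127),onz(t(85,400),.127),onz(t(233,402),.127))
print("stapler",onz(t(180,165),.052),onz(t(437,178),.052))
for n,L,z in[("forms",[(143,187),(214,206),(197,257),(126,236)],.02),("tray",[(416,165),(532,172),(529,238),(413,235)],.018)]:
    P=[onz(ray(T,q),z) for q in L];print(n,P,np.mean(P,0))
P=[onz(ray(S,q),.02) for q in[(431,208),(497,205),(509,243),(443,250)]];print("forms scene",P,np.mean(P,0))
P=[onz(ray(S,q),.018) for q in[(142,330),(255,293),(268,347),(151,376)]];print("tray scene",P,np.mean(P,0))
E
```

```text
carton (array([0.4856, 0.0676, 0.1277]), np.float64(0.0016)) [0.4854 0.0668 0.127 ] [0.4853 0.0686 0.127 ]
jar (array([ 0.4788, -0.0098,  0.1124]), np.float64(0.0019)) [ 0.4785 -0.0107  0.112 ] [ 0.4788 -0.0088  0.112 ]
bottle (array([ 0.4671, -0.0773,  0.1393]), np.float64(0.0011)) [ 0.4672 -0.078   0.137 ] [ 0.4657 -0.0763  0.137 ]
stapler (array([0.5601, 0.0101, 0.0436]), np.float64(0.0025)) [0.558 0.009 0.052] [0.5652 0.009  0.052 ]
notes (array([ 0.5579, -0.094 ,  0.0336]), np.float64(0.0016)) [ 0.5576 -0.0947  0.034 ] [ 0.5584 -0.0934  0.034 ]
org back [0.6318 0.1029 0.052 ] [ 0.6005 -0.1547  0.052 ] front [0.4431 0.1227 0.04  ] [ 0.4126 -0.1293  0.04  ]
carton edge [0.5033 0.0932 0.127 ] [0.5013 0.0392 0.127 ] [0.4696 0.0948 0.127 ] [0.4675 0.0387 0.127 ]
stapler [0.5763 0.0606 0.052 ] [ 0.5684 -0.0445  0.052 ]
forms [array([0.5872, 0.4073, 0.02  ]), array([0.5396, 0.2459, 0.02  ]), array([0.4247, 0.2838, 0.02  ]), array([0.4758, 0.4436, 0.02  ])] [0.506825 0.34515  0.02    ]
tray [array([ 0.6244, -0.2155,  0.018 ]), array([ 0.6018, -0.4796,  0.018 ]), array([ 0.4504, -0.462 ,  0.018 ]), array([ 0.4633, -0.2016,  0.018 ])] [ 0.534975 -0.339675  0.018   ]
forms scene [array([0.4248, 0.2863, 0.02  ]), array([0.4803, 0.4447, 0.02  ]), array([0.5932, 0.4086, 0.02  ]), array([0.5504, 0.2519, 0.02  ])] [0.512175 0.347875 0.02    ]
tray scene [array([ 0.4848, -0.4636,  0.018 ]), array([ 0.4902, -0.2028,  0.018 ]), array([ 0.6299, -0.2191,  0.018 ]), array([ 0.5991, -0.4686,  0.018 ])] [ 0.551    -0.338525  0.018   ]
```

Triangulated heights agree with the text: 128, 112 and 139 mm for the three tops, and 34 mm for the notes. The yaws are about -0.04 for the carton, -0.08 for the stapler and -0.115 for the organiser. One tool yaw of -0.075, closing front to back, suits all of them. I'll turn the tool first.

```bash
cat >d.py <<'E'
import sys
from h import *
s=status.observe();p=np.array(s["tcp_pos"]);q=s["eef_rot"];M=R.from_quat([q[1],q[2],q[3],q[0]]).as_matrix()
a=np.arctan2(M[1,0],M[0,0]);print("tcp",p.round(4),"a",round(a,3),"tilt",M[:,2].round(3),"t",round(s["t"],1),"w",round(s["gripper_width"]*1e3,1),"F",np.round(s["ft_force"],1),round(s["finger_force"],1),"j6",round(s["joint_pos"][5],2))
if len(sys.argv)>3: print("tool mm",(M.T@(np.array([float(x) for x in sys.argv[1:4]])-p)*1e3).round(1))
E
python3 -m handwheel '[[0,0,-0.117,0,0,0,91],[0,0,-0.117,0,0,0,91],[0,0,-0.117,0,0,0,91],[0,0,-0.117,0,0,0,91],[0,0,-0.117,0,0,0,91],[0,0,-0.117,0,0,0,91],[0,0,-0.117,0,0,0,91],[0,0,-0.117,0,0,0,91]]' 15
python3 -m handwheel '[[0,0,-0.116,0,0,0,91],[0,0,0,0,0,0,91]]'
python3 d.py 0.467 -0.0775 0.19
```

```text
t: 0.92
tcp_pos: [0.2684, -0.5644, 0.2225]
eef_rot: [-0.0, 0.769, 0.639, 0.0]
ft_force: [-0.6, -0.1, -0.3]
gripper_width: 0.0911
finger_force: 0.0
t: 1.08
tcp_pos: [0.2683, -0.5644, 0.2224]
eef_rot: [-0.0, 0.731, 0.682, 0.0]
ft_force: [0.6, -0.2, 0.6]
gripper_width: 0.0909
finger_force: 0.0
tcp [ 0.2683 -0.5644  0.2224] a 1.501 tilt [-0.  0. -1.] t 1.1 w 90.9 F [ 0.6 -0.2  0.6] 0.0 j6 -1.06
tool mm [499.5 164.3  32.5]
```

```bash

python3 -m handwheel '[[0,0,0,31,10.3,0,91],[0,0,0,31,10.3,0,91],[0,0,0,31,10.3,0,91],[0,0,0,31,10.3,0,91],[0,0,0,31,10.3,0,91],[0,0,0,31,10.3,0,91],[0,0,0,31,10.3,0,91],[0,0,0,31,10.3,0,91]]' >/dev/null
python3 -m handwheel '[[0,0,0,31,10.3,4,91],[0,0,0,31,10.3,4,91],[0,0,0,31,10.3,4,91],[0,0,0,31,10.3,4,91],[0,0,0,31,10.3,4,91],[0,0,0,31,10.3,4,91],[0,0,0,31,10.3,4,91],[0,0,0,31,10.3,4,91]]' >/dev/null
python3 -m handwheel '[[0,0,0,0,0,0,91],[0,0,0,0,0,0,91]]' >/dev/null
python3 d.py 0.467 -0.0775 0.071
python3 - <<'E'
from h import *;import cv2
c=cam("wrist");cv2.imwrite("pics/w1.png",c["color"][:,:,::-1])
for n,P in dict(bottle=(.467,-.0775,.137),jar=(.4787,-.0098,.112),carton=(.4854,.0676,.127),stapler=(.561,.009,.052),notes=(.558,-.094,.034)).items(): print(n,proj(c,np.array(P),True))
E
```

```text
tcp [ 0.4701 -0.0809  0.1904] a 1.496 tilt [-0.  0. -1.] t 2.6 w 91.3 F [ 0.2 -0.6  0.6] 0.0 j6 -0.1
tool mm [  3.1  -3.3 119.4]
bottle [np.float64(312.6), np.float64(256.7)]
jar [np.float64(323.0), np.float64(142.0)]
carton [np.float64(324.7), np.float64(17.8)]
stapler [np.float64(421.2), np.float64(111.7)]
notes [np.float64(415.8), np.float64(227.9)]
```

View pics/w1.png

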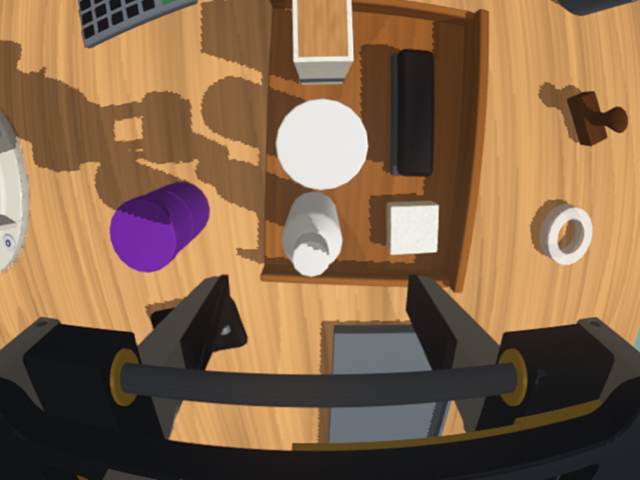

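The wrist view shows the bottle cap at (312,258), the jar at (322,144) and the notes at (413,228), all within 3 px of prediction. The stapler's top is at (414,112), so its x is about 0.557. Descending onto the bottle.

```bash

python3 -m handwheel '[[0,0,0,3,-3.3,10,91],[0,0,0,0,0,22,91],[0,0,0,0,0,22,91],[0,0,0,0,0,22,91],[0,0,0,0,0,22,91],[0,0,0,0,0,21,91],[0,0,0,0,0,0,91],[0,0,0,0,0,0,60]]' 15 >/dev/null
python3 d.py 0.467 -0.0775 0.071
python3 -m handwheel '[[0,0,0,0,0,0,55],[0,0,0,0,0,0,50],[0,0,0,0,0,0,46],[0,0,0,0,0,0,42],[0,0,0,0,0,0,38],[0,0,0,0,0,0,38],[0,0,0,0,0,0,38],[0,0,0,0,0,0,38]]' 15
```

```text
tcp [ 0.4653 -0.0796  0.0708] a 1.493 tilt [-0.003  0.    -1.   ] t 3.3 w 86.0 F [ 0.4 -0.  -0.5] 0.0 j6 -0.1
tool mm [ 2.2  1.5 -0.2]
t: 3.97
tcp_pos: [0.4669, -0.079, 0.0718]
eef_rot: [0.0, 0.733, 0.68, 0.0]
ft_force: [-0.8, -0.2, 4.0]
gripper_width: 0.0434
finger_force: 15.0
```

```bash

python3 -m handwheel '[[0,0,0,0,0,-8,38],[0,0,0,0,0,-18,38],[0,0,0,0,0,-18,38],[0,0,0,0,0,-18,38],[0,0,0,0,0,-8,38],[0,0,0,-10,2,0,38],[0,0,0,-26,6.7,0,38],[0,0,0,-26,6.7,0,38]]' 20
python3 -m handwheel '[[0,0,0,-26,6.7,0,38],[0,0,0,-26,6.7,0,38],[0,0,0,-26,6.7,0,38],[0,0,0,-26,6.7,0,38],[0,0,0,-26,6.7,0,38],[0,0,0,-26,6.7,0,38],[0,0,0,-26,6.7,0,38],[0,0,0,-26,6.7,0,38]]' >/dev/null
python3 -m handwheel '[[0,0,0,-26,6.7,0,38],[0,0,0,-22,4,0,38],[0,0,0,-10,3,0,38],[0,0,0,0,0,0,38],[0,0,0,0,0,0,38],[0,0,0,0,0,0,38]]' >/dev/null
python3 d.py 0.525 -0.412 0.065
python3 - <<'E'
from h import *;import cv2
c=cam("scene");cv2.imwrite("pics/s2.png",c["color"][200:420,120:440,::-1].repeat(2,0).repeat(2,1))
E
```

```text
t: 4.63
tcp_pos: [0.4772, -0.1426, 0.1411]
eef_rot: [-0.0, 0.732, 0.681, -0.0]
ft_force: [0.6, -0.2, -0.8]
gripper_width: 0.044
finger_force: 19.9
tcp [ 0.5241 -0.411   0.1409] a 1.496 tilt [-0.001  0.001 -1.   ] t 5.8 w 43.4 F [ 0.3  0.2 -1. ] 19.9 j6 -0.59
tool mm [-1.1  1.  75.9]
```

View pics/s2.png

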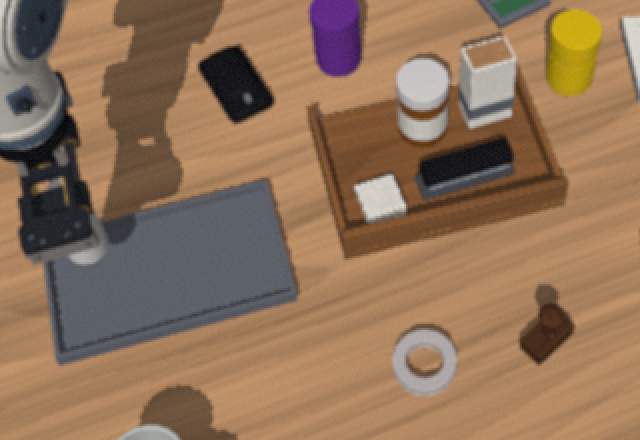

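The bottle is held over the tray and clear of everything. Setting it down.

```bash

python3 -m handwheel '[[0,0,0,0,0,15,38],[0,0,0,0,0,25,38],[0,0,0,0,0,20,38],[0,0,0,0,0,10,38],[0,0,0,0,0,6.5,38],[0,0,0,0,0,0,38],[0,0,0,0,0,0,38],[0,0,0,0,0,0,38]]'
python3 -m handwheel '[[0,0,0,0,0,0,48],[0,0,0,0,0,0,56],[0,0,0,0,0,0,66],[0,0,0,0,0,0,76],[0,0,0,0,0,0,84],[0,0,0,0,0,0,90],[0,0,0,0,0,0,91],[0,0,0,0,0,0,91]]'
python3 d.py 0.525 -0.412 0.18
```

```text
t: 6.52
tcp_pos: [0.5253, -0.4123, 0.0659]
eef_rot: [0.001, 0.733, 0.68, 0.0]
ft_force: [0.3, 0.9, -1.1]
gripper_width: 0.0438
finger_force: 20.0
t: 7.18
tcp_pos: [0.5246, -0.4123, 0.0651]
eef_rot: [-0.0, 0.733, 0.68, -0.0]
ft_force: [-0.5, 1.2, -0.9]
gripper_width: 0.0906
finger_force: 0.0
tcp [ 0.5246 -0.4123  0.0651] a 1.496 tilt [-0.  0. -1.] t 7.2 w 90.6 F [-0.5  1.2 -0.9] 0.0 j6 -0.59
tool mm [   0.3    0.3 -114.9]
```

```bash

python3 -m handwheel '[[0,0,0,0,0,-15,91],[0,0,0,0,0,-35,91],[0,0,0,0,0,-35,91],[0,0,0,0,0,-30,91],[0,0,0,15,-3,0,91],[0,0,0,34,-6.5,0,91],[0,0,0,34,-6.5,0,91],[0,0,0,34,-6.5,0,91]]' >/dev/null
python3 -m handwheel '[[0,0,0,34,-6.5,0,91],[0,0,0,34,-6.5,0,91],[0,0,0,34,-6.5,0,91],[0,0,0,34,-6.5,0,91],[0,0,0,34,-6.5,0,91],[0,0,0,34,-6.5,0,91],[0,0,0,34,-6.5,0,91],[0,0,0,34,-6.5,0,91]]' >/dev/null
python3 -m handwheel '[[0,0,0,9,-1.3,0,91],[0,0,0,0,0,0,91],[0,0,0,0,0,0,91],[0,0,0,0,0,0,91]]' >/dev/null
python3 d.py 0.4785 -0.0098 0.089
python3 - <<'E'
from h import *;import cv2
c=cam("wrist");cv2.imwrite("pics/w3.png",c["color"][:,:,::-1])
for n,P in dict(jar=(.4787,-.0098,.112),carton=(.4854,.0676,.127),stapler=(.558,.009,.052)).items(): print(n,proj(c,np.array(P),True))
E
```

```text
tcp [ 0.4792 -0.0106  0.1802] a 1.496 tilt [ 0. -0. -1.] t 8.8 w 91.5 F [ 0.8 -0.3  0. ] 0.0 j6 0.05
tool mm [ 0.8 -0.8 91.2]
jar [np.float64(317.1), np.float64(252.4)]
carton [np.float64(318.3), np.float64(131.3)]
stapler [np.float64(413.2), np.float64(198.8)]
```

View pics/w3.png

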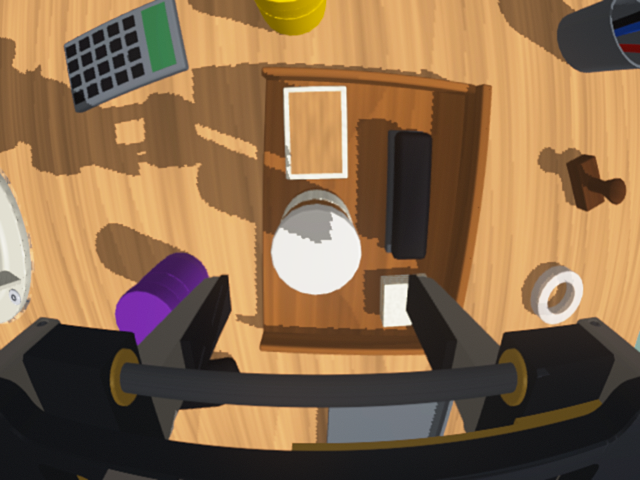

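The jar's cap is at (316,249), about 2 mm from the estimate, and the carton at (316,132) is as expected. Gripping the jar by its cap.

```bash

python3 -m handwheel '[[0,0,0,1.5,-1,10,91],[0,0,0,0,0,22,91],[0,0,0,0,0,22,91],[0,0,0,0,0,22,91],[0,0,0,0,0,15,91],[0,0,0,0,0,0,91],[0,0,0,0,0,0,91],[0,0,0,0,0,0,75]]' 15 >/dev/null
python3 d.py
python3 -m handwheel '[[0,0,0,0,0,0,70],[0,0,0,0,0,0,66],[0,0,0,0,0,0,62],[0,0,0,0,0,0,58],[0,0,0,0,0,0,54],[0,0,0,0,0,0,54],[0,0,0,0,0,0,54],[0,0,0,0,0,0,54]]' 20
python3 d.py
```

```text
tcp [ 0.4785 -0.0086  0.0895] a 1.495 tilt [ 0. -0. -1.] t 9.6 w 86.5 F [-0.1 -0.4  0.7] 0.0 j6 0.05
t: 10.23
tcp_pos: [0.4783, -0.0081, 0.0896]
eef_rot: [0.0, 0.733, 0.68, 0.0]
ft_force: [-2.0, 0.3, 6.7]
gripper_width: 0.0597
finger_force: 20.0
tcp [ 0.4783 -0.0081  0.0896] a 1.496 tilt [ 0.001 -0.    -1.   ] t 10.2 w 59.7 F [-2.   0.3  6.7] 20.0 j6 0.05
```

```bash

python3 -m handwheel '[[0,0,0,0,0,-8,54],[0,0,0,0,0,-18,54],[0,0,0,0,0,-18,54],[0,0,0,0,0,-18,54],[0,0,0,0,0,-8,54],[0,0,0,-10,2,0,54],[0,0,0,-26,6.7,0,54],[0,0,0,-26,6.7,0,54]]' 25
python3 -m handwheel '[[0,0,0,-26,6.7,0,54],[0,0,0,-26,6.7,0,54],[0,0,0,-26,6.7,0,54],[0,0,0,-26,6.7,0,54],[0,0,0,-26,6.7,0,54],[0,0,0,-26,6.7,0,54],[0,0,0,-26,6.7,0,54],[0,0,0,-26,6.7,0,54]]' >/dev/null
python3 -m handwheel '[[0,0,0,-26,6.7,0,54],[0,0,0,-22,4,0,54],[0,0,0,-10,3,0,54],[0,0,0,0,0,0,54],[0,0,0,0,0,0,54],[0,0,0,0,0,0,54]]' >/dev/null
python3 d.py
python3 -m handwheel '[[0,0,0,0,0,15,54],[0,0,0,0,0,25,54],[0,0,0,0,0,20,54],[0,0,0,0,0,10,54],[0,0,0,0,0,6.5,54],[0,0,0,0,0,0,54],[0,0,0,0,0,0,54],[0,0,0,0,0,0,54]]'
```

```text
t: 10.9
tcp_pos: [0.4883, -0.0717, 0.1585]
eef_rot: [-0.0, 0.732, 0.681, -0.0]
ft_force: [0.5, 0.3, -2.8]
gripper_width: 0.0594
finger_force: 25.0
tcp [ 0.5353 -0.3401  0.1584] a 1.496 tilt [-0.001  0.001 -1.   ] t 12.1 w 59.5 F [-0.2 -0.3 -2.5] 25.0 j6 -0.49
t: 12.73
tcp_pos: [0.5365, -0.3412, 0.0833]
eef_rot: [0.001, 0.733, 0.68, 0.0]
ft_force: [-0.3, -0.1, -1.7]
gripper_width: 0.0595
finger_force: 25.0
```

```bash

python3 -m handwheel '[[0,0,0,0,0,0,62],[0,0,0,0,0,0,66],[0,0,0,0,0,0,72],[0,0,0,0,0,0,78],[0,0,0,0,0,0,84],[0,0,0,0,0,0,90],[0,0,0,0,0,0,91],[0,0,0,0,0,0,91]]'
python3 -m handwheel '[[0,0,0,0,0,-15,91],[0,0,0,0,0,-35,91],[0,0,0,0,0,-35,91],[0,0,0,0,0,-25,91],[0,0,0,15,-4,0,91],[0,0,0,34,-6.9,0,91],[0,0,0,34,-6.9,0,91],[0,0,0,34,-6.9,0,91]]' >/dev/null
python3 -m handwheel '[[0,0,0,34,-6.9,0,91],[0,0,0,34,-6.9,0,91],[0,0,0,34,-6.9,0,91],[0,0,0,34,-6.9,0,91],[0,0,0,34,-6.9,0,91],[0,0,0,34,-6.9,0,91],[0,0,0,34,-6.9,0,91],[0,0,0,34,-6.9,0,91]]' >/dev/null
python3 -m handwheel '[[0,0,0,15,-1.3,0,80],[0,0,0,0,0,0,75],[0,0,0,0,0,0,70],[0,0,0,0,0,0,70]]' >/dev/null
python3 d.py 0.4853 0.068 0.074
python3 - <<'E'
from h import *;import cv2
c=cam("wrist");cv2.imwrite("pics/w4.png",c["color"][:,:,::-1])
for n,P in dict(carton=(.4854,.0676,.127),stapler=(.557,.010,.052)).items(): print(n,proj(c,np.array(P),True))
E
```

```text
t: 13.4
tcp_pos: [0.5359, -0.3414, 0.0826]
eef_rot: [-0.0, 0.733, 0.68, -0.0]
ft_force: [0.9, 0.7, -0.0]
gripper_width: 0.0911
finger_force: 0.0
tcp [0.485  0.067  0.1923] a 1.496 tilt [-0. -0. -1.] t 15.1 w 70.2 F [ 1.2 -0.5 -0.4] 0.0 j6 0.21
tool mm [  1.    0.3 118.3]
carton [np.float64(318.7), np.float64(254.1)]
stapler [np.float64(402.8), np.float64(281.0)]
```

View pics/w4.png

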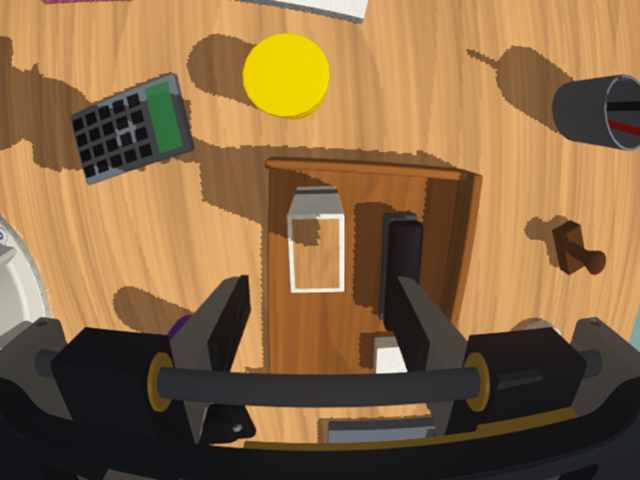

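The carton's top is centred at (316,252), 3 px from prediction, and square to the fingers. Gripping it.

```bash

python3 -m handwheel '[[0,0,0,1.5,-0.5,10,70],[0,0,0,0,0,22,70],[0,0,0,0,0,22,70],[0,0,0,0,0,22,70],[0,0,0,0,0,22,70],[0,0,0,0,0,20,70],[0,0,0,0,0,0,70],[0,0,0,0,0,0,60]]' 12 >/dev/null
python3 d.py
python3 -m handwheel '[[0,0,0,0,0,0,52],[0,0,0,0,0,0,46],[0,0,0,0,0,0,42],[0,0,0,0,0,0,38],[0,0,0,0,0,0,34],[0,0,0,0,0,0,30],[0,0,0,0,0,0,30],[0,0,0,0,0,0,30]]' 15
python3 d.py
```

```text
tcp [0.4838 0.0683 0.0736] a 1.495 tilt [-0.003 -0.    -1.   ] t 15.8 w 65.3 F [0.7 0.8 1.5] 0.0 j6 0.21
t: 16.45
tcp_pos: [0.4853, 0.0692, 0.0754]
eef_rot: [0.0, 0.733, 0.68, 0.0]
ft_force: [-2.0, -0.5, 7.6]
gripper_width: 0.036
finger_force: 14.9
tcp [0.4853 0.0692 0.0754] a 1.496 tilt [ 0.001  0.    -1.   ] t 16.4 w 36.0 F [-2.  -0.5  7.6] 14.9 j6 0.21
```

```bash

python3 -m handwheel '[[0,0,0,0,0,-8,30],[0,0,0,0,0,-18,30],[0,0,0,0,0,-18,30],[0,0,0,0,0,-18,30],[0,0,0,0,0,-8,30],[0,0,0,-10,2,0,30],[0,0,0,-26,6.7,0,30],[0,0,0,-26,6.7,0,30]]' 20
python3 -m handwheel '[[0,0,0,-26,6.7,0,30],[0,0,0,-26,6.7,0,30],[0,0,0,-26,6.7,0,30],[0,0,0,-26,6.7,0,30],[0,0,0,-26,6.7,0,30],[0,0,0,-26,6.7,0,30],[0,0,0,-26,6.7,0,30],[0,0,0,-26,6.7,0,30]]' >/dev/null
python3 -m handwheel '[[0,0,0,-26,6.7,0,30],[0,0,0,-22,4,0,30],[0,0,0,-10,3,0,30],[0,0,0,0,0,0,30],[0,0,0,0,0,0,30],[0,0,0,0,0,0,30]]' >/dev/null
python3 d.py
python3 -m handwheel '[[0,0,0,0,0,15,30],[0,0,0,0,0,25,30],[0,0,0,0,0,20,30],[0,0,0,0,0,10,30],[0,0,0,0,0,6.5,30],[0,0,0,0,0,0,30],[0,0,0,0,0,0,30],[0,0,0,0,0,0,30]]'
python3 -m handwheel '[[0,0,0,0,0,0,40],[0,0,0,0,0,0,48],[0,0,0,0,0,0,56],[0,0,0,0,0,0,66],[0,0,0,0,0,0,70],[0,0,0,0,0,0,70],[0,0,0,0,0,0,70],[0,0,0,0,0,0,70]]'
```

```text
t: 17.12
tcp_pos: [0.4951, 0.0054, 0.1441]
eef_rot: [-0.0, 0.732, 0.681, -0.0]
ft_force: [1.1, 0.9, -1.6]
gripper_width: 0.0361
finger_force: 19.9
tcp [ 0.5421 -0.263   0.144 ] a 1.496 tilt [-0.001  0.001 -1.   ] t 18.3 w 36.2 F [-0.3  0.4 -2. ] 19.9 j6 -0.38
t: 18.95
tcp_pos: [0.5433, -0.264, 0.0688]
eef_rot: [0.0, 0.733, 0.68, 0.0]
ft_force: [0.6, 0.6, -1.4]
gripper_width: 0.036
finger_force: 20.0
t: 19.62
tcp_pos: [0.5427, -0.2642, 0.0681]
eef_rot: [-0.0, 0.733, 0.68, -0.0]
ft_force: [-0.6, -0.7, 0.7]
gripper_width: 0.0702
finger_force: 0.0
```

```bash

python3 -m handwheel '[[0,0,0,0,0,-15,70],[0,0,0,0,0,-35,70],[0,0,0,0,0,-35,70],[0,0,0,0,0,-25,70],[0,0,0,15,0,0,60],[0,0,0,34,-0.9,0,55],[0,0,0,34,-0.9,0,50],[0,0,0,34,-0.9,0,46]]' >/dev/null
python3 -m handwheel '[[0,0,0,34,-0.9,5,44],[0,0,0,34,-0.9,5,44],[0,0,0,34,-0.9,5,44],[0,0,0,34,-0.9,5,44],[0,0,0,21,0,0,44],[0,0,0,0,0,0,44],[0,0,0,0,0,0,44],[0,0,0,0,0,0,44]]' >/dev/null
python3 d.py .557 .010 .034
python3 - <<'E'
from h import *;import cv2
c=cam("wrist");w=c["color"]
print(proj(c,np.array((.557,.010,.052)),True))
s=cam("scene")["color"][200:420,120:440];s=cv2.resize(s,None,fx=1.25,fy=1.25)
o=np.zeros((480+s.shape[0]-200,640,3),np.uint8)
cv2.imwrite("pics/w5.png",np.vstack([w[80:360],np.pad(s,((0,0),(0,640-s.shape[1]),(0,0)))])[:,:,::-1])
E
```

```text
tcp [0.5567 0.0092 0.1578] a 1.496 tilt [-0. -0. -1.] t 20.9 w 44.1 F [ 0.  -0.8 -0.4] 0.0 j6 0.09
tool mm [  0.8   0.3 123.8]
[np.float64(318.3), np.float64(236.1)]
```

View pics/w5.png

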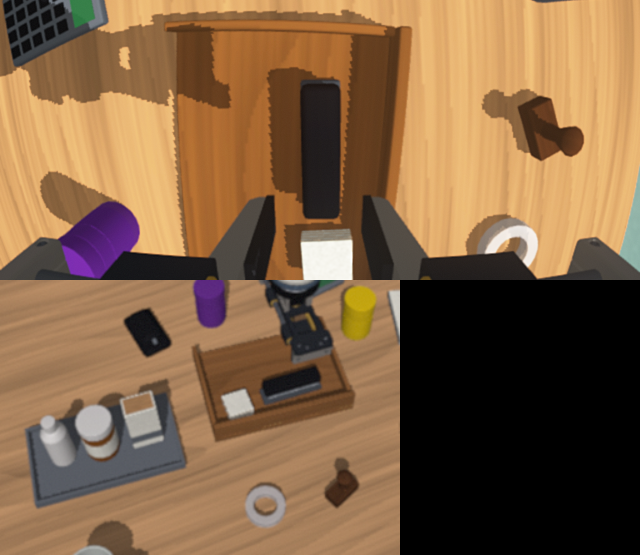

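The three stand upright in the tray (lower inset, about (57,440), (97,432) and (142,420)). The stapler's top is centred at about (320,231), so at about (0.558, 0.012), lined up between the fingers. Gripping it.

```bash

python3 -m handwheel '[[0,0,0,2.8,1,10,44],[0,0,0,0,0,25,44],[0,0,0,0,0,25,44],[0,0,0,0,0,25,44],[0,0,0,0,0,20,44],[0,0,0,0,0,14,44],[0,0,0,0,0,7,44],[0,0,0,0,0,0,44]]' 15 
python3 -m handwheel '[[0,0,0,0,0,0,40],[0,0,0,0,0,0,36],[0,0,0,0,0,0,32],[0,0,0,0,0,0,28],[0,0,0,0,0,0,25],[0,0,0,0,0,0,25],[0,0,0,0,0,0,25],[0,0,0,0,0,0,25]]' 25
python3 d.py
```

```text
t: 21.72
tcp_pos: [0.5569, 0.0117, 0.0302]
eef_rot: [-0.001, 0.733, 0.68, -0.001]
ft_force: [-0.1, 0.4, -0.6]
gripper_width: 0.0439
finger_force: 0.0
t: 22.38
tcp_pos: [0.559, 0.0122, 0.0331]
eef_rot: [0.001, 0.733, 0.68, 0.001]
ft_force: [-0.9, -0.9, 6.1]
gripper_width: 0.0299
finger_force: 25.0
tcp [0.559  0.0122 0.0331] a 1.496 tilt [ 0.002 -0.    -1.   ] t 22.4 w 29.9 F [-0.9 -0.9  6.1] 25.0 j6 0.09
```

```bash

python3 -m handwheel '[[0,0,0,0,0,-8,25],[0,0,0,0,0,-25,25],[0,0,0,0,0,-30,25],[0,0,0,0,0,-30,25],[0,0,0,0,0,-25,25],[0,0,0,0,0,-8,25],[0,0,0,15,-3,0,25],[0,0,0,27,-6.2,0,25]]' 25
python3 -m handwheel '[[0,0,0,27,-6.2,0,25],[0,0,0,27,-6.2,0,25],[0,0,0,27,-6.2,0,25],[0,0,0,27,-6.2,0,25],[0,0,0,27,-6.2,0,25],[0,0,0,27,-6.2,0,25],[0,0,0,27,-6.2,0,25],[0,0,0,27,-6.2,0,25]]' >/dev/null
python3 -m handwheel '[[0,0,0,27,-6.2,0,25],[0,0,0,27,-6.2,0,25],[0,0,0,18,-3.6,0,25],[0,0,0.113,0,0,0,25],[0,0,0.113,0,0,0,25],[0,0,0,0,0,0,25],[0,0,0,0,0,0,25]]' >/dev/null
python3 d.py .509 .3465 .042
python3 - <<'E'
from h import *;import cv2
c=cam("wrist");a=cam("top")
cv2.imwrite("pics/w6.png",np.vstack([c["color"][:300],cv2.resize(a["color"][170:280,90:330],(640,293))])[:,:,::-1])
for P in[(.509,.3465,.02),(.5872,.4073,.02),(.5396,.2459,.02),(.509,.3465,.06)]: print(P,proj(c,np.array(P),True))
E
```

```text
t: 23.05
tcp_pos: [0.5526, 0.0536, 0.1586]
eef_rot: [0.001, 0.734, 0.679, 0.0]
ft_force: [1.0, 0.3, -2.0]
gripper_width: 0.0299
finger_force: 25.0
tcp [0.5078 0.3466 0.1573] a 1.273 tilt [-0.001 -0.001 -1.   ] t 24.3 w 29.9 F [-0.1  0.4 -2.4] 25.0 j6 0.89
tool mm [  0.4   1.3 115.3]
(0.509, 0.3465, 0.02) [np.float64(319.4), np.float64(226.0)]
(0.5872, 0.4073, 0.02) [np.float64(390.4), np.float64(128.6)]
(0.5396, 0.2459, 0.02) [np.float64(383.1), np.float64(317.7)]
(0.509, 0.3465, 0.06) [np.float64(319.6), np.float64(240.2)]
```

View pics/w6.png

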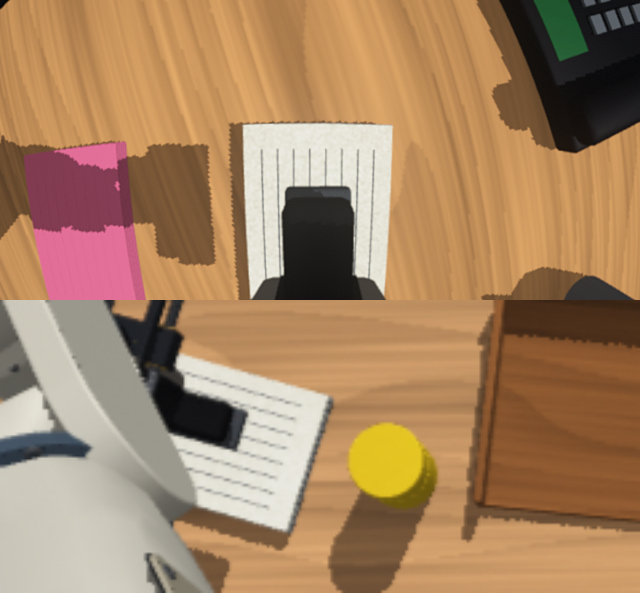

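The wrist view shows the forms' far edge from (243,125) to (392,126), as predicted and square to the tool. The held stapler is centred at column 318, with its end at row 187. I'll check its offset along its length.

```bash
python3 - <<'E'
from h import *
c=cam("wrist");t=cam("top");p=np.array(status.observe()["tcp_pos"]);x=np.array([np.cos(1.273),np.sin(1.273),0])
for z in(.136,.146,.15): print(z,(onz(ray(c,(318,188),True),z)-p)@x)
print("jaw",(onz(ray(c,(318,201),True),.176)-p)@x)
for u,v,z in[(237,428,.136),(240,430,.15),(233,425,.176)]: print("top",(onz(ray(t,(90+u*240/640,170+(v-300)*110/293)),z)-p)@x)
for u in [(243,125),(392,126)]: print((onz(ray(c,u,True),.02)),end=' ')
E
```

```text
0.136 0.05044188479517823
0.146 0.05202257001425438
0.15 0.0526255026777455
jaw 0.05167709154629982
top -0.054225066447353795
top -0.06110529438230627
top -0.06294343379691891
[0.4756 0.4449 0.02  ] [0.5896 0.4088 0.02  ]
```

```bash

python3 -m handwheel '[[0,0,0,2,0.5,15,25],[0,0,0,0,0,25,25],[0,0,0,0,0,25,25],[0,0,0,0,0,25,25],[0,0,0,0,0,15,25],[0,0,0,0,0,7,25],[0,0,0,0,0,3.5,25],[0,0,0,0,0,0,25]]'
python3 -m handwheel '[[0,0,0,0,0,0,25],[0,0,0,0,0,0,25],[0,0,0,0,0,0,34],[0,0,0,0,0,0,40],[0,0,0,0,0,0,46],[0,0,0,0,0,0,50],[0,0,0,0,0,0,50],[0,0,0,0,0,0,50]]'
```

```text
t: 25.17
tcp_pos: [0.5095, 0.3486, 0.0424]
eef_rot: [-0.0, 0.805, 0.593, -0.0]
ft_force: [-0.5, 0.4, -1.5]
gripper_width: 0.0302
finger_force: 25.0
t: 25.83
tcp_pos: [0.5094, 0.3487, 0.0427]
eef_rot: [-0.0, 0.805, 0.593, 0.0]
ft_force: [-0.5, -0.1, -0.1]
gripper_width: 0.05
finger_force: 0.0
```

```bash

python3 -m handwheel '[[0,0,0,0,0,-15,50],[0,0,0,0,0,-35,50],[0,0,0,0,0,-40,50],[0,0,0,0,0,-40,55],[0,0,0,0,0,-20,60],[0,0,-0.113,0,0,0,70],[0,0,-0.113,0,0,0,70],[0,0,0,0,0,0,70]]' >/dev/null
python3 -m handwheel '[[0,0,0,-15,0,0,70],[0,0,0,-34,4,0,70],[0,0,0,-34,4,0,70],[0,0,0,-34,4,0,70],[0,0,0,-34,4,0,70],[0,0,0,-34,4,0,70],[0,0,0,-34,4,0,70],[0,0,0,-34,4,0,70]]' >/dev/null
python3 d.py .5427 -.2642 .190
python3 - <<'E'
from h import *;import cv2
a=cam("scene")["color"];t=cam("top")["color"]
cv2.imwrite("pics/s7.png",np.vstack([cv2.resize(a[190:270,400:530],(640,394)),t[150:250,:]])[:,:,::-1])
E
```

```text
tcp [0.5174 0.0919 0.1922] a 1.492 tilt [-0.001 -0.    -1.   ] t 27.2 w 69.9 F [0.6 0.3 0.5] 0.0 j6 0.25
tool mm [-353.    53.4    2.3]
```

View pics/s7.png

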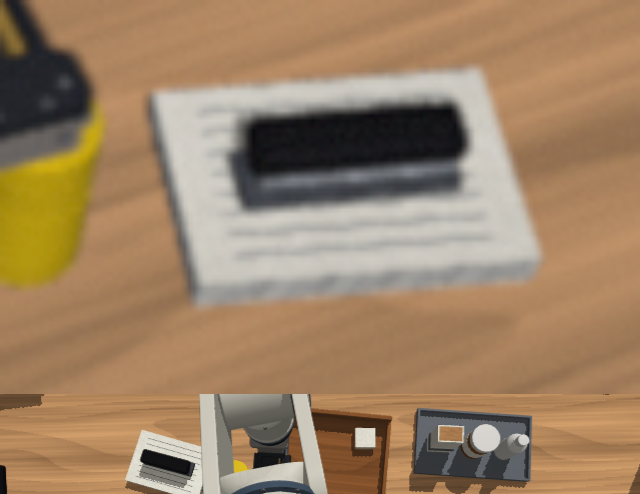

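The stapler lies on the forms, parallel to the printed lines, and the three still stand in the tray. I'll check its centre.

```bash

python3 - <<'E'
from h import *;import cv2
S=cam("scene");T=cam("top");y=np.array([np.sin(1.273),-np.cos(1.273),0])
print("scene base",onz(ray(S,(400+354/4.92,190+197/4.92)),.02)-.016*y)
print("scene top",onz(ray(S,(400+355/4.92,190+138/4.92)),.06))
print("forms scene",np.mean([onz(ray(S,(400+u/4.92,190+v/4.92)),.02) for u,v in[(155,95),(480,68),(540,258),(196,292)]],0))
t=T["color"][170:270,110:230];cv2.imwrite("pics/t7.png",cv2.resize(t,None,fx=5,fy=5,interpolation=cv2.INTER_CUBIC)[:,:,::-1])
E
python3 d.py
```

```text
scene base [0.50960423 0.35089463 0.02      ]
scene top [0.5168 0.3429 0.06  ]
forms scene [0.5112   0.347625 0.02    ]
tcp [0.5179 0.093  0.1923] a 1.49 tilt [-0.001  0.    -1.   ] t 27.4 w 70.1 F [ 0.7  0.7 -0.1] 0.0 j6 0.25
```

View pics/t7.png

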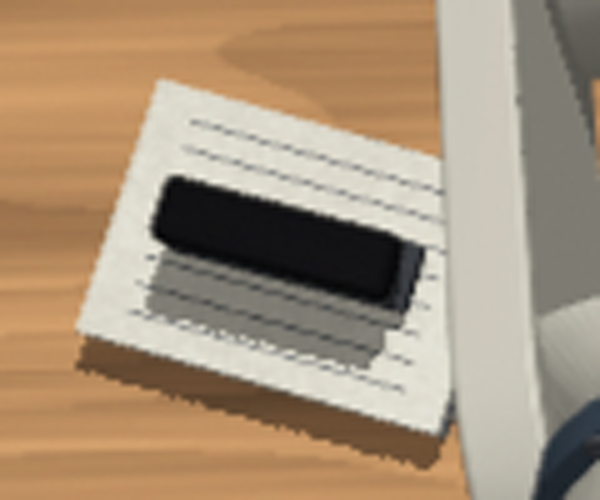

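Both views put the stapler within about 4 mm of the forms' centre. Back to the carton in the tray.

```bash

python3 -m handwheel '[[0,0,0,-34,5,0,70],[0,0,0,-40,6,0,70],[0,0,0,-40,6,0,70],[0,0,0,-40,6,0,70],[0,0,0,-40,6,0,70],[0,0,0,-40,6,0,70],[0,0,0,-40,6,0,70],[0,0,0,-40,6,0,70]]' >/dev/null
python3 -m handwheel '[[0,0,0,-30,4,0,70],[0,0,0,-9.5,1.5,0,70],[0,0,0,0,0,0,70],[0,0,0,0,0,0,70],[0,0,0,0,0,0,70]]' >/dev/null
for i in 1 2; do python3 d.py .5427 -.2642 .068; done
python3 - <<'E'
from h import *;import cv2
c=cam("wrist");cv2.imwrite("pics/w8.png",c["color"][:,:,::-1])
for n,P in dict(carton=(.543,-.2642,.120),jar=(.536,-.3415,.105)).items(): print(n,proj(c,np.array(P),True))
E
```

```text
tcp [ 0.5442 -0.2602  0.1923] a 1.496 tilt [-0.001  0.001 -1.   ] t 28.4 w 70.1 F [-1.1  0.9  0.8] 0.0 j6 -0.37
tool mm [ -4.2  -1.1 124.3]
tcp [ 0.5442 -0.2602  0.1923] a 1.496 tilt [-0.001  0.001 -1.   ] t 28.4 w 70.1 F [-1.1  0.9  0.8] 0.0 j6 -0.37
tool mm [ -4.2  -1.1 124.3]
carton [np.float64(316.8), np.float64(257.5)]
jar [np.float64(315.5), np.float64(343.6)]
```

View pics/w8.png

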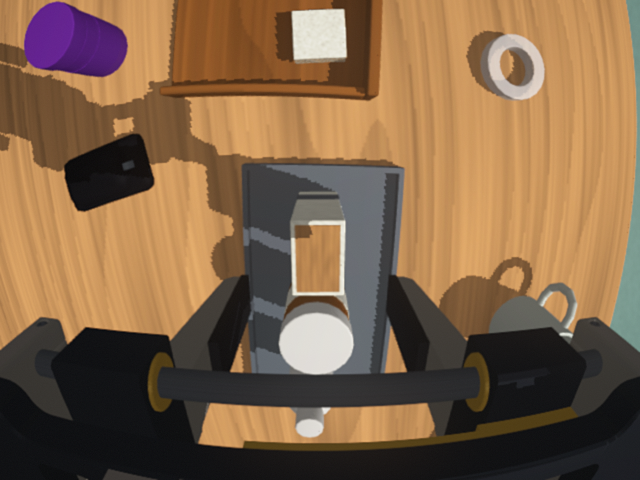

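The carton is at (318,257), exactly as predicted. Gripping it, with the return carry to follow in reverse.

```bash

python3 -m handwheel '[[0,0,0,-4,-1,10,70],[0,0,0,0,0,25,70],[0,0,0,0,0,25,70],[0,0,0,0,0,22,70],[0,0,0,0,0,22,70],[0,0,0,0,0,20,70],[0,0,0,0,0,0,70],[0,0,0,0,0,0,60]]' 12 >/dev/null
python3 -m handwheel '[[0,0,0,0,0,0,52],[0,0,0,0,0,0,46],[0,0,0,0,0,0,42],[0,0,0,0,0,0,38],[0,0,0,0,0,0,34],[0,0,0,0,0,0,30],[0,0,0,0,0,0,30],[0,0,0,0,0,0,30]]' 15
python3 -m handwheel '[[0,0,0,0,0,-8,30],[0,0,0,0,0,-18,30],[0,0,0,0,0,-25,30],[0,0,0,0,0,-18,30],[0,0,0,0,0,-8,30],[0,0,0,10,-3,0,30],[0,0,0,22,-4,0,30],[0,0,0,26,-6.7,0,30]]' 20
python3 -m handwheel '[[0,0,0,26,-6.7,0,30],[0,0,0,26,-6.7,0,30],[0,0,0,26,-6.7,0,30],[0,0,0,26,-6.7,0,30],[0,0,0,26,-6.7,0,30],[0,0,0,26,-6.7,0,30],[0,0,0,26,-6.7,0,30],[0,0,0,26,-6.7,0,30]]' >/dev/null
python3 -m handwheel '[[0,0,0,26,-6.7,0,30],[0,0,0,26,-6.7,0,30],[0,0,0,10,-2,0,30],[0,0,0,0,0,0,30],[0,0,0,0,0,0,30],[0,0,0,0,0,0,30]]' >/dev/null
python3 d.py .4853 .0692 .0754
```

```text
t: 29.83
tcp_pos: [0.5434, -0.2663, 0.0695]
eef_rot: [0.001, 0.733, 0.68, 0.0]
ft_force: [-0.2, 1.0, 6.4]
gripper_width: 0.0356
finger_force: 15.0
t: 30.5
tcp_pos: [0.5329, -0.2067, 0.1446]
eef_rot: [-0.0, 0.734, 0.679, -0.0]
ft_force: [-0.0, 1.4, -1.3]
gripper_width: 0.0359
finger_force: 20.0
tcp [0.4848 0.0666 0.1452] a 1.496 tilt [-0.001 -0.    -1.   ] t 31.7 w 35.9 F [-0.2  0.2 -1.7] 20.0 j6 0.21
tool mm [ 2.7  0.3 69.8]
```

```bash

python3 -m handwheel '[[0,0,0,0.5,0,12,30],[0,0,0,0,0,22,30],[0,0,0,0,0,18,30],[0,0,0,0,0,10,30],[0,0,0,0,0,7,30],[0,0,0,0,0,0,30],[0,0,0,0,0,0,30],[0,0,0,0,0,0,30]]'
python3 -m handwheel '[[0,0,0,0,0,0,40],[0,0,0,0,0,0,48],[0,0,0,0,0,0,56],[0,0,0,0,0,0,66],[0,0,0,0,0,0,70],[0,0,0,0,0,0,70],[0,0,0,0,0,0,70],[0,0,0,0,0,0,70]]'
python3 d.py .536 -.3413 .190
```

```text
t: 32.33
tcp_pos: [0.4856, 0.0674, 0.077]
eef_rot: [0.0, 0.733, 0.68, 0.0]
ft_force: [-0.4, -0.2, -1.4]
gripper_width: 0.0358
finger_force: 20.0
t: 33.0
tcp_pos: [0.4851, 0.0677, 0.0766]
eef_rot: [0.0, 0.733, 0.68, 0.0]
ft_force: [0.3, 0.0, -0.1]
gripper_width: 0.0697
finger_force: 0.0
tcp [0.4851 0.0677 0.0766] a 1.496 tilt [ 0. -0. -1.] t 33.0 w 69.7 F [ 0.3  0.  -0.1] 0.0 j6 0.21
tool mm [-404.1   81.4 -113.4]
```

```bash

python3 -m handwheel '[[0,0,0,0,0,-15,70],[0,0,0,0,0,-35,70],[0,0,0,0,0,-38,80],[0,0,0,0,0,-25,91],[0,0,0,-16,3,0,91],[0,0,0,-34,7,0,91],[0,0,0,-34,7,0,91],[0,0,0,-34,7,0,91]]' >/dev/null
python3 -m handwheel '[[0,0,0,-34,7,0,91],[0,0,0,-34,7,0,91],[0,0,0,-34,7,0,91],[0,0,0,-34,7,0,91],[0,0,0,-34,7,0,91],[0,0,0,-34,7,0,91],[0,0,0,-34,7,0,91],[0,0,0,-34,7,0,91]]' >/dev/null
python3 -m handwheel '[[0,0,0,-14,1.4,0,91],[0,0,0,0,0,0,91],[0,0,0,0,0,0,91],[0,0,0,0,0,0,91]]' >/dev/null
python3 d.py .536 -.3413 .0828
```

```text
tcp [ 0.5356 -0.3399  0.1893] a 1.496 tilt [-0.001  0.001 -1.   ] t 34.7 w 91.1 F [-0.5 -0.6 -0. ] 0.0 j6 -0.49
tool mm [ -1.4   0.6 106.5]
```

```bash

python3 -m handwheel '[[0,0,0,-1,0,10,91],[0,0,0,0,0,25,91],[0,0,0,0,0,25,91],[0,0,0,0,0,25,91],[0,0,0,0,0,21.5,91],[0,0,0,0,0,0,91],[0,0,0,0,0,0,91],[0,0,0,0,0,0,75]]' 15 >/dev/null
python3 d.py
python3 -m handwheel '[[0,0,0,0,0,0,70],[0,0,0,0,0,0,66],[0,0,0,0,0,0,62],[0,0,0,0,0,0,58],[0,0,0,0,0,0,54],[0,0,0,0,0,0,54],[0,0,0,0,0,0,54],[0,0,0,0,0,0,54]]' 20
python3 -m handwheel '[[0,0,0,0,0,-8,54],[0,0,0,0,0,-18,54],[0,0,0,0,0,-25,54],[0,0,0,0,0,-18,54],[0,0,0,0,0,-8,54],[0,0,0,10,-3,0,54],[0,0,0,22,-4,0,54],[0,0,0,26,-6.7,0,54]]' 25
python3 -m handwheel '[[0,0,0,26,-6.7,0,54],[0,0,0,26,-6.7,0,54],[0,0,0,26,-6.7,0,54],[0,0,0,26,-6.7,0,54],[0,0,0,26,-6.7,0,54],[0,0,0,26,-6.7,0,54],[0,0,0,26,-6.7,0,54],[0,0,0,26,-6.7,0,54]]' >/dev/null
python3 -m handwheel '[[0,0,0,26,-6.7,0,54],[0,0,0,26,-6.7,0,54],[0,0,0,10,-2,0,54],[0,0,0,0,0,0,54],[0,0,0,0,0,0,54],[0,0,0,0,0,0,54]]' >/dev/null
python3 d.py .4783 -.0081 .0896
```

```text
tcp [ 0.5365 -0.3419  0.0841] a 1.497 tilt [ 0.001 -0.    -1.   ] t 35.3 w 86.5 F [ 1.4  0.4 -0. ] 0.0 j6 -0.5
t: 36.0
tcp_pos: [0.5362, -0.3425, 0.0839]
eef_rot: [0.0, 0.733, 0.68, 0.0]
ft_force: [-1.5, 0.9, 6.0]
gripper_width: 0.0598
finger_force: 20.0
t: 36.67
tcp_pos: [0.5258, -0.2828, 0.1589]
eef_rot: [-0.001, 0.734, 0.68, -0.0]
ft_force: [-0.6, 0.3, -1.9]
gripper_width: 0.0594
finger_force: 25.0
tcp [ 0.4779 -0.0095  0.1597] a 1.496 tilt [-0.001 -0.    -1.   ] t 37.8 w 59.1 F [ 0.7 -0.2 -1.9] 25.0 j6 0.05
tool mm [ 1.5  0.4 70.1]
```

```bash

python3 -m handwheel '[[0,0,0,0.5,0,12,54],[0,0,0,0,0,22,54],[0,0,0,0,0,18,54],[0,0,0,0,0,10,54],[0,0,0,0,0,7,54],[0,0,0,0,0,0,54],[0,0,0,0,0,0,54],[0,0,0,0,0,0,54]]'
python3 -m handwheel '[[0,0,0,0,0,0,62],[0,0,0,0,0,0,66],[0,0,0,0,0,0,72],[0,0,0,0,0,0,78],[0,0,0,0,0,0,84],[0,0,0,0,0,0,90],[0,0,0,0,0,0,91],[0,0,0,0,0,0,91]]'
python3 -m handwheel '[[0,0,0,0,0,-15,91],[0,0,0,0,0,-35,91],[0,0,0,0,0,-38,91],[0,0,0,0,0,-12,91],[0,0,0,-16,3,0,91],[0,0,0,-34,7,0,91],[0,0,0,-34,7,0,91],[0,0,0,-34,7,0,91]]' >/dev/null
python3 -m handwheel '[[0,0,0,-34,7,0,91],[0,0,0,-34,7,0,91],[0,0,0,-34,7,0,91],[0,0,0,-34,7,0,91],[0,0,0,-34,7,0,91],[0,0,0,-34,7,0,91],[0,0,0,-34,7,0,91],[0,0,0,-34,7,0,91]]' >/dev/null
python3 -m handwheel '[[0,0,0,-8,0,0,91],[0,0,0,0,0,0,91],[0,0,0,0,0,0,91],[0,0,0,0,0,0,91]]' >/dev/null
python3 d.py .525 -.4123 .0655
```

```text
t: 38.5
tcp_pos: [0.4786, -0.0088, 0.0914]
eef_rot: [0.0, 0.733, 0.68, 0.0]
ft_force: [0.5, -0.0, -2.9]
gripper_width: 0.0596
finger_force: 25.0
t: 39.17
tcp_pos: [0.478, -0.0084, 0.0911]
eef_rot: [-0.0, 0.733, 0.68, 0.0]
ft_force: [-0.4, 0.5, -0.1]
gripper_width: 0.0911
finger_force: 0.0
tcp [ 0.5277 -0.4098  0.1908] a 1.496 tilt [-0.001  0.001 -1.   ] t 40.8 w 91.0 F [0.8 1.  0.2] 0.0 j6 -0.59
tool mm [ -2.8  -2.4 125.3]
```

```bash

python3 -m handwheel '[[0,0,0,-2.5,-2.5,10,91],[0,0,0,0,0,25,91],[0,0,0,0,0,25,91],[0,0,0,0,0,25,91],[0,0,0,0,0,25,91],[0,0,0,0,0,15,91],[0,0,0,0,0,0,91],[0,0,0,0,0,0,75]]' 15 >/dev/null
python3 d.py
python3 -m handwheel '[[0,0,0,0,0,0,65],[0,0,0,0,0,0,55],[0,0,0,0,0,0,48],[0,0,0,0,0,0,43],[0,0,0,0,0,0,38],[0,0,0,0,0,0,38],[0,0,0,0,0,0,38],[0,0,0,0,0,0,38]]' 15
python3 -m handwheel '[[0,0,0,0,0,-8,38],[0,0,0,0,0,-18,38],[0,0,0,0,0,-25,38],[0,0,0,0,0,-18,38],[0,0,0,0,0,-8,38],[0,0,0,10,-3,0,38],[0,0,0,22,-4,0,38],[0,0,0,26,-6.7,0,38]]' 20
python3 -m handwheel '[[0,0,0,26,-6.7,0,38],[0,0,0,26,-6.7,0,38],[0,0,0,26,-6.7,0,38],[0,0,0,26,-6.7,0,38],[0,0,0,26,-6.7,0,38],[0,0,0,26,-6.7,0,38],[0,0,0,26,-6.7,0,38],[0,0,0,26,-6.7,0,38]]' >/dev/null
python3 -m handwheel '[[0,0,0,26,-6.7,0,38],[0,0,0,26,-6.7,0,38],[0,0,0,10,-2,0,38],[0,0,0,0,0,0,38],[0,0,0,0,0,0,38],[0,0,0,0,0,0,38]]' >/dev/null
python3 d.py .4669 -.079 .0715
```

```text
tcp [ 0.5248 -0.4123  0.0653] a 1.497 tilt [-0.002  0.001 -1.   ] t 41.5 w 86.3 F [0.4 1.  0.7] 0.0 j6 -0.59
t: 42.17
tcp_pos: [0.5254, -0.4138, 0.0664]
eef_rot: [0.0, 0.733, 0.68, 0.0]
ft_force: [-1.2, 0.2, 3.9]
gripper_width: 0.0438
finger_force: 15.0
t: 42.83
tcp_pos: [0.5153, -0.3541, 0.1419]
eef_rot: [-0.0, 0.734, 0.68, -0.0]
ft_force: [0.2, 0.8, -1.5]
gripper_width: 0.0439
finger_force: 20.0
tcp [ 0.4675 -0.081   0.1428] a 1.496 tilt [-0. -0. -1.] t 44.0 w 43.5 F [ 0.2 -0.1 -0.6] 20.0 j6 -0.1
tool mm [ 1.9 -0.7 71.3]
```

```bash

python3 -m handwheel '[[0,0,0,1,-0.5,12,38],[0,0,0,0,0,22,38],[0,0,0,0,0,18,38],[0,0,0,0,0,10,38],[0,0,0,0,0,8.3,38],[0,0,0,0,0,0,38],[0,0,0,0,0,0,38],[0,0,0,0,0,0,38]]'
python3 -m handwheel '[[0,0,0,0,0,0,48],[0,0,0,0,0,0,56],[0,0,0,0,0,0,66],[0,0,0,0,0,0,76],[0,0,0,0,0,0,84],[0,0,0,0,0,0,90],[0,0,0,0,0,0,91],[0,0,0,0,0,0,91]]'
python3 -m handwheel '[[0,0,0,0,0,-15,91],[0,0,0,0,0,-35,91],[0,0,0,0,0,-38,91],[0,0,0,0,0,-38,91],[0,0,0,-16,0,0,91],[0,0,0,-34,-5,0,91],[0,0,0,-34,-5,0,91],[0,0,0,-34,-5,0,91]]' >/dev/null
python3 -m handwheel '[[0,0,0,-34,-10,0,91],[0,0,0,-34,-10,0,91],[0,0,0,-34,-10,0,91],[0,0,0,-34,-10,0,91],[0,0,0,-34,-10,0,91],[0,0,0,-34,-10,0,91],[0,0,0,-34,-10,0,91],[0,0,0,0,0,0,91]]' 
python3 - <<'E'
from h import *;import cv2
T=cam("top")["color"];S=cam("scene")["color"]
a=cv2.resize(T[155:265,262:398],(0,0),fx=5.4,fy=5.4,interpolation=cv2.INTER_CUBIC)
o=cv2.imread("pics/topc.png")[:,:,::-1]
cv2.imwrite("pics/f.png",np.vstack([np.hstack([cv2.resize(o,(400,324)),cv2.resize(a,(400,324))]),cv2.resize(S[180:350,100:520],(666,270)) if 0 else np.pad(cv2.resize(S[180:350,100:520],(666,270)),((0,0),(0,134),(0,0)))])[:,:,::-1])
d=cv2.absdiff(cv2.cvtColor(a,cv2.COLOR_RGB2GRAY),cv2.cvtColor(o.copy(),cv2.COLOR_RGB2GRAY));print(d[270:480].mean(),d[150:280,490:620].mean())
E
```

```text
t: 44.67
tcp_pos: [0.4675, -0.0798, 0.073]
eef_rot: [0.0, 0.733, 0.68, 0.0]
ft_force: [-0.4, 0.4, -1.2]
gripper_width: 0.0437
finger_force: 20.0
t: 45.33
tcp_pos: [0.467, -0.0793, 0.0728]
eef_rot: [-0.0, 0.733, 0.68, -0.0]
ft_force: [0.4, -0.7, -0.2]
gripper_width: 0.0905
finger_force: 0.0
t: 46.67
tcp_pos: [0.3538, -0.433, 0.1989]
eef_rot: [0.001, 0.734, 0.679, -0.001]
ft_force: [-0.5, -0.5, 0.2]
gripper_width: 0.0908
finger_force: 0.0
9.945289996107435 1.2999408284023668
```

View pics/f.png

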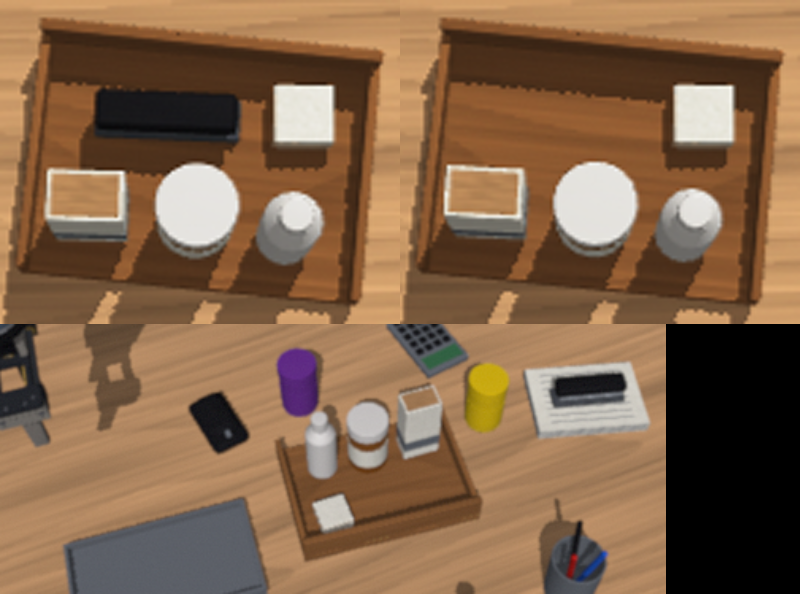

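The before and after crops match to about 2-3 mm: carton (486,190), jar (595,205), bottle (697,210). The notes haven't moved and the stapler is on the forms. Handing in.

```bash
python3 -c "
from workcell import env
print(env.job_done())"
```

```text
the job is handed in; nothing more can be done
None
```

The job is handed in, with no verdict returned: by the last pictures the stapler lies in line on the forms, about 4 mm from their centre, the bottle, jar and carton stand upright within about 3 mm of their starting spots, and the note block hasn't moved.

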